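# Wedge the storage-well lid up to its catches for airing

### The job

Prop the lid of the storage well ajar for airing: lay the cedar wedge flat in the runner in front of the well, thin end towards the lid, then slide it in under the lid's edge until the lid has risen to the red marks and is nipped snugly against the rubber pads of the two catches, so that it cannot rattle, but without forcing it. Let the wedge alone do the lifting - keep the gripper off the lid - then let go, leaving the wedge holding by itself and everything else on the bench where it is.

Things in the scene. Friction and masses are not known exactly. Their poses are not given: they have to be found in the camera images.
- wedge: Reddish-brown cedar wedge, loose, 150 mm long, 40 mm wide, 75 to 150 g. Origin: middle of its flat underside; x points to the thin end, z up. 4 mm thick at the thin end (x = +75 mm), its top slopes up evenly to 40 mm thick at x = -55 mm; then a flat-topped heel, 40 mm high, to x = -75 mm. Balances near x = -20 mm. Starts flat on the bench left or right of the well.
- wedge_tip (a point): Middle of the wedge's thin end, at its underside (x = +75 mm on the wedge).
- wedge_heel (a point): Middle of the wedge's upright heel face (x = -75 mm, 20 mm above its underside), a good place to push. Gripping is across the 40 mm width near the heel. Friction of wood is about 0.55 to 0.65, so the wedge stays where it is left. A level push of some 11.5 N on the wedge leaves it snug; pressing down on it too adds about 0.6 times that to the push needed.
- well: Fixed low storage well of brown wood with a hinged pale-oak lid. Origin: on the bench right under the middle of the closed lid's free front edge; x points level into the well, from the front edge to the hinge (x = +160 mm), y left, z up; it may stand turned. A slot in its front, 70 mm wide, lets the runner pass in.
- lid: Lid of the well, pale oak, 160 mm in x, 220 mm in y, 14 mm thick, 350 g, level when closed, as at the start. Origin: middle of its hinge line at its underside; x points from front edge to hinge. Wedge and lid are snug when they press on one another with 5.5 N or more once let go (its weight alone gives about 2 N); over 14.5 N at any time strains the catches.
- catches_mid (a point): Point midway between the two brass catches at the lid's front corners, on the bench. Posts 76 to 84 mm high at y = 115 to 127 mm either side, arms reaching in to y = 91 mm, with rubber pads over the lid and red marks at the pads' level. Their height is adjustable: the lid's edge rises 9 to 17 mm until it meets the pads, different each time and not measured. The pads give under 1 mm at 20 N.
- runner_line (a point): Point on the bench under the outer end of the fixed runner: a grey channel along the well's x axis, from x = -180 to +140 mm, y = 0. Floor 48 mm wide between aluminium rails 5 mm thick that stand 8 mm above it. The floor is 22 mm above the bench, the closed lid's underside 40 mm.
- tin: Bystander: closed round tin of polish, 75 mm across, 26 mm high, dark with a red lid. Origin: centre of its underside.
- shoehorn: Bystander: long red plastic shoehorn lying flat along its x axis, from x = -208 to +225 mm, 44 mm wide, 12 mm high.
- key_dish: Bystander: white ceramic key dish, 110 mm across, 24 mm high. Origin: centre of its underside.
- shoe_tree_1: Bystander: cedar shoe tree lying along its x axis, 240 mm long, 72 mm wide, 72 mm high. Origin under its middle.
- shoe_tree_2: Bystander: the second cedar shoe tree, same as the first.
- carabiner: Bystander: stainless steel carabiner lying flat, 84 by 52 mm, 10 mm high.
- shoe_brush: Bystander: dark wooden shoe brush lying along its x axis, 160 by 50 mm, 40 mm high.
Mind the look-alikes: they are no part of the job. Leave any blue or yellow look-alike of the wedge alone.

How it is judged:
By the outcome, as a careful person would: the job done as asked, in the order asked, and still so for the second after the job is handed in, with the robot touching nothing.
It also fails if it takes over 61 s, if anything falls off the work surface, if the arm or the gripper's body presses on something with over 40 N, if the wrist force passes 120 N, or if a joint passes its speed limit or range.

### The arm

A 7-joint arm with a two-finger parallel gripper is mounted at the origin on the work surface. World frame = base frame: x ahead of the robot, y to its left, z up, the work surface at z = 0. Lengths are in m, angles in rad, forces in N, time in s.
With the tool pointing down it reaches from about 0.4 to 0.9 m from the base axis. Payload 5.5 kg.
Tool frame: the origin (TCP) lies midway between the tips of the shut fingers; the grasp point (between the pads) lies 19 mm behind it; z points along the fingers, y is the line along which they close (so a half turn about z gives the same grasp; the last joint's range is limited). The gripper opens to 85 mm and grips with 20 to 120 N. Pads are 22 mm wide; open, the fingers measure 114 mm over their backs; the gripper's body (76 mm by 85 mm) begins 54 mm behind the grasp point. The pads swing forward as they close: fully open they stand 13 mm farther back than shut.
Start: joints at [1.469, 0.501, -0.427, 1.55, 0.221, 1.138, -0.21], TCP at [0.232, -0.607, 0.231] pointing down, gripper open.
Joint ranges: [-2.88, 2.88], [-0.31, 2.03], [-1.54, 1.56], [0.2, 2.42], [-1.41, 4.55], [0.19, 2.02], [-2.57, 2.57]. Speed limits (rad/s): [2.57, 2.57, 3.14, 3.14, 3.14, 3.14, 3.14].

### API

Orientations are given as a unit quaternion [w, x, y, z].
In Python, from bench import manip gives the robot as it stands. The module is installed in compiled form; this text tells all that it offers.
- The arm moves only by the tool step_arm, never from a script. Its argument "steps" is a list of rows, each an object of numbers: "x", "y", "z": the shift along the tool's x, y, z in cm; "wx", "wy", "wz": the turn, a rotation vector about the tool's x, y, z in degrees. A call has exactly 5 rows; each row shifts and turns the commanded pose from where the row before left it, along the tool's axes as they then stand; what a row does not reach is not made up. A row lasts 1/12 s, in which the tool goes at most 41.7 mm and 7.16 degrees, less where a joint would pass 70% of its speed; a pose out of reach is approached as far as the arm can. A call with a gripper value outside its range is refused whole. "grip" is the opening, from 0 (shut) to 1 (fully open), set as the call begins (left out, the last holds). The fingers move at their own pace and stop on an object; the grip force is fixed at half the most. Time passes only in rows, so rows that do not move let the fingers close, or fill a call up. It gives the time, the measured TCP pose, the force, the opening and the grip force at its end, in the units of the state.
- manip.observe(): the state, without advancing time (a new reading comes with each control period).
- manip.capture(name): name is "scene" or "top" or "wrist"; returns the picture (384x512x3 uint8, blue, green, red); there is no depth.
- manip.calibration(name): a dict with "mtx" (3x3 intrinsics, pixels), "xyz" and "orientation" of the camera in the world. Camera axes: x right, y down, z forward; pixel columns grow to the right and rows downward; lengths in m; the calibration is good to about 2 mm. A picture is of the moment at which its call begins: read the wrist's pose just before it. calibration takes no time and is no camera call; for the wrist camera it gives the pose at the moment of the call.
- manip.sign_off(): hands the job in; it is judged then, once.
The state is a dict: "time": time; "joint_positions": joint angles; "qvel": joint speeds; "tau": joint torques, N m; "ee_pos": TCP position; "orientation": TCP orientation; "force": force on the tool from outside, world axes, zero at the start; "torque": the same for the moment, N m; "finger_gap": finger opening in m; "gripper_force": force on a finger pad.
Only numpy, scipy, OpenCV 4.12 (cv2) and the standard library are available. Lean on these libraries where they do the work, as an engineer would, in place of code of your own. Each camera call takes 0.05 s, during which the arm holds its last target. There are 200 camera calls.

## Working session

There is one attempt and no reset: what is moved stays moved. The work goes in short steps, Python scripts to look and compute and a tool call to move; the robot and the scene stay as the last step left them, time stands still between calls to the robot, and variables do not carry over. Pictures are saved under pics/ and viewed, at most 10 in all, crops included, and the job is handed in when it is done.

Besides the shell and the picture viewer there is one more tool, called by a JSON object that holds its "name" and its "arguments", one argument or row to a line. step_arm: Moves the arm, as the interface text tells. Its arguments: {"type":"object","properties":{"steps":{"type":"array","items":{"type":"object","properties":{"x":{"type":"number"},"y":{"type":"number"},"z":{"type":"number"},"wx":{"type":"number"},"wy":{"type":"number"},"wz":{"type":"number"}}}},"grip":{"type":"number"}},"required":["steps"]}

```bash
mkdir -p pics; cat > h.py <<'E'
import numpy as np, cv2
from scipy.spatial.transform import Rotation as R
from bench import manip
def rot(q): return R.from_quat([q[1],q[2],q[3],q[0]])
def ray(c,uv,z):
    "pixels -> world points at height z"
    K=np.array(c["mtx"]);d=np.c_[np.atleast_2d(uv),np.ones(len(np.atleast_2d(uv)))]@np.linalg.inv(K).T
    d=rot(c["orientation"]).apply(d);o=np.array(c["xyz"]);return o+d*((z-o[2])/d[:,2])[:,None]
def proj(c,P):
    p=rot(c["orientation"]).inv().apply(np.atleast_2d(P)-np.array(c["xyz"]))@np.array(c["mtx"]).T
    return p[:,:2]/p[:,2:]
E
python3 - <<'E'
from h import *
for n in("top","scene"):
    im=manip.capture(n);cv2.imwrite(f"pics/{n}0.png",im);c=manip.calibration(n);print(n,c)
s=manip.observe();print(s["time"],s["ee_pos"],s["orientation"],s["force"],s["finger_gap"])
a=cv2.resize(cv2.imread("pics/top0.png"),(800,600),interpolation=cv2.INTER_CUBIC);cv2.imwrite("pics/top0b.png",a)
E
```

```text
top {'mtx': array([[354.08679383,   0.        , 256.12169556],
       [  0.        , 354.08679383, 187.98800265],
       [  0.        ,   0.        ,   1.        ]]), 'xyz': array([ 0.46003419, -0.01564185,  1.43190763]), 'orientation': array([-0.02828815,  0.71410109, -0.69878874,  0.03088216])}
scene {'mtx': array([[420.0771715 ,   0.        , 257.05385566],
       [  0.        , 420.0771715 , 191.92257907],
       [  0.        ,   0.        ,   1.        ]]), 'xyz': array([ 1.12777432, -1.05239286,  0.8514495 ]), 'orientation': array([-0.46022834,  0.85525022,  0.21116376, -0.11021256])}
0.1 [ 0.23163261 -0.60662916  0.23033835] [-8.97323134e-04  9.83405417e-01  1.81419296e-01 -1.38665884e-04] [-0.43830771  0.08795495 -0.62041121] 0.08536540779850016
```

View pics/top0b.png

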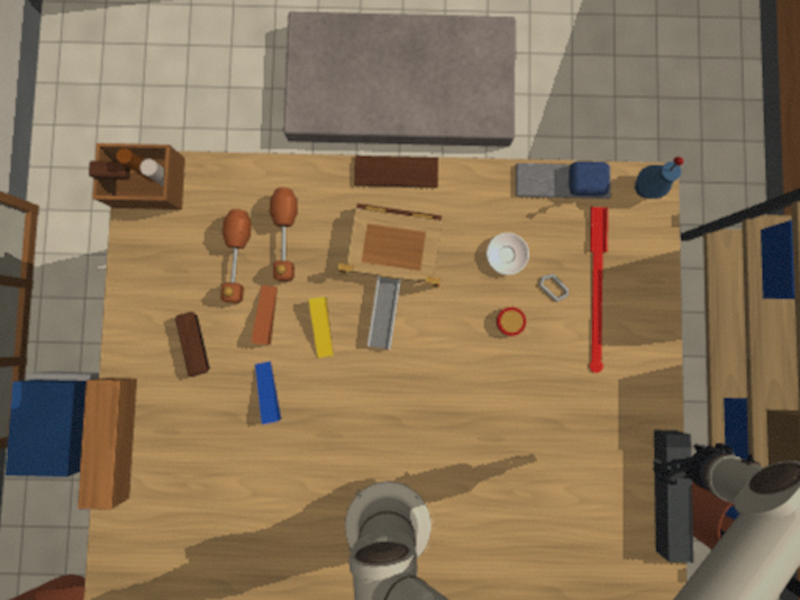

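View pics/scene0.png

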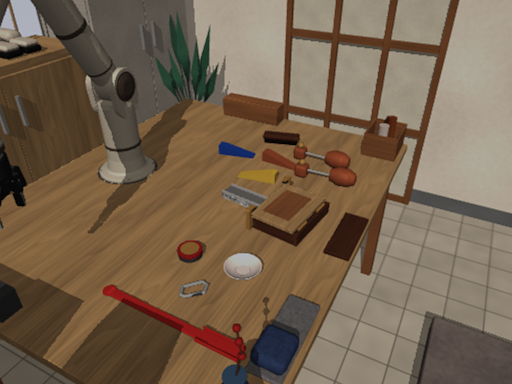

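Top picture (800x600 scale): three wedge-like things. The reddish-brown one at (264,316), the blue at (267,392) and the yellow at (320,326). Only the reddish-brown one fits the cedar wedge. The dark piece at (192,344) is the shoe brush. The runner runs from (380,348) up to the well, whose lid centre is at (393,245). I'll confirm in one crop.

```bash
python3 - <<'E'
from h import *
t=cv2.imread("pics/top0.png");s=cv2.imread("pics/scene0.png")
a=cv2.resize(t[120:240,145:295],(750,600),interpolation=cv2.INTER_CUBIC)[:, :]
a=cv2.resize(t[125:235,150:290],None,fx=400/140,fy=400/140,interpolation=cv2.INTER_CUBIC)
b=cv2.resize(s[120:230,210:350],None,fx=400/140,fy=400/140,interpolation=cv2.INTER_CUBIC)
cv2.imwrite("pics/c1.png",np.hstack([a,b]))
# red-brown mask of wedge in top
hsv=cv2.cvtColor(t,cv2.COLOR_BGR2HSV)
roi=hsv[180:225,158:180];print(hsv[195:206:5,165:175:3].tolist(),hsv[200,185].tolist())
E
```

```text
[[[11, 160, 150], [10, 175, 153], [10, 171, 155], [10, 172, 147]], [[10, 174, 152], [10, 168, 153], [10, 173, 153], [10, 168, 129]], [[10, 173, 152], [10, 171, 152], [11, 170, 153], [13, 146, 126]]] [17, 122, 171]
```

View pics/c1.png

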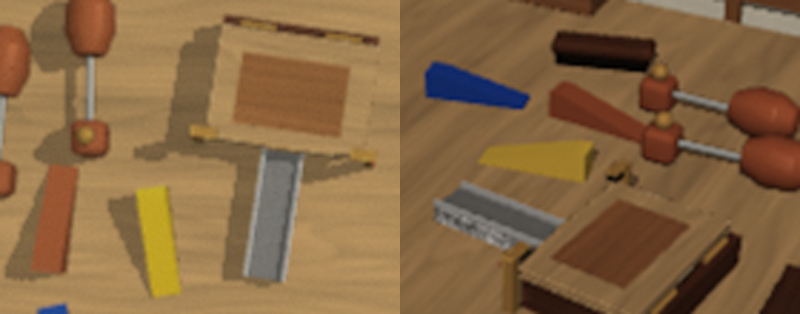

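The crop confirms it: the cedar wedge is the reddish-brown one, with its heel towards the robot and its thin end pointing away. Next I'll get coarse poses from the top view.

```bash
cat >> h.py <<'E'
from scipy.optimize import least_squares, minimize
W=np.array([[s*1e-3,y*1e-3,z*1e-3] for y in(-20,20) for s,z in((75,0),(75,4),(-55,40),(-75,40),(-75,0))])
def pose(x,y,a,P,z=0): return np.c_[P[:,0]*np.cos(a)-P[:,1]*np.sin(a)+x,P[:,0]*np.sin(a)+P[:,1]*np.cos(a)+y,P[:,2]+z]
def fitsil(c,mask,p0,z=0,K=8):
    def f(p):
        h=cv2.convexHull(np.float32(proj(c,pose(*p,W,z)))*K);m=np.zeros((mask.shape[0]*K//4,mask.shape[1]*K//4),np.uint8)
        cv2.fillConvexPoly(m,np.int32(np.round(h/4*16)),255,shift=4)
        m=cv2.resize(m,mask.shape[::-1],interpolation=cv2.INTER_AREA)
        return np.abs(m.astype(float)-mask).sum()/255
    r=minimize(f,p0,method="Nelder-Mead",options=dict(initial_simplex=np.array(p0)+np.array([[0,0,0],[.01,0,0],[0,.01,0],[0,0,.15]]),xatol=1e-5,fatol=.01));return r.x,r.fun,mask.sum()/255
E
python3 - <<'E'
from h import *
c=manip.calibration("top");t=cv2.imread("pics/top0.png");hsv=cv2.cvtColor(t,cv2.COLOR_BGR2HSV)
m=cv2.inRange(hsv,(5,140,60),(13,255,255));x0,y0,x1,y1=158,180,182,226
k=np.zeros_like(m);k[y0:y1,x0:x1]=m[y0:y1,x0:x1]
print(fitsil(c,k,[.40,.336,0.1]))
cr=np.array([[244,277],[285,281],[262,150],[303,153]])/2.857+[150,125]-.0
print("rail",ray(c,cr,.030).round(4))
cl=np.array([[212,137],[368,152],[226,22],[380,42]])/2.857+[150,125]
print("lid",ray(c,cl,.054).round(4))
E
```

```text
(array([ 0.51856977,  0.32706822, -0.08325194]), np.float64(32.819607843137256), np.float64(425.0))
rail [[ 0.4416  0.0592  0.03  ]
 [ 0.4374  0.0026  0.03  ]
 [ 0.6183  0.0388  0.03  ]
 [ 0.6154 -0.0184  0.03  ]]
lid [[ 0.632   0.1068  0.054 ]
 [ 0.6161 -0.1074  0.054 ]
 [ 0.7928  0.0921  0.054 ]
 [ 0.7695 -0.1216  0.054 ]]
```

{"name": "step_arm", "arguments": {
  "steps": [
    {"x": 4, "wz": 4.2},
    {"x": 4, "wz": 4.2},
    {"x": 4, "wz": 4.2},
    {"x": 4, "wz": 4.2},
    {"x": 4, "wz": 4.2}
  ],
  "grip": 1
}}

```text
invalid input
```

{"name": "step_arm", "arguments": {
  "steps": [
    {"y": -4, "x": 0.5},
    {"y": -4, "x": 0.5},
    {"y": -4, "x": 0.5},
    {"y": -4, "x": 0.5},
    {"y": -4, "x": 0.5}
  ]
}}

```text
invalid input
```

{"name": "step_arm", "arguments": {
  "steps": [
    {"y": -4},
    {"y": -4},
    {"y": -4},
    {"y": -4},
    {"y": -4}
  ]
}}

```text
invalid input
```

{"name": "step_arm", "arguments": {
  "steps": [
    {"x": 4, "y": 0, "z": 0, "wx": 0, "wy": 0, "wz": 4.2},
    {"x": 4, "y": 0, "z": 0, "wx": 0, "wy": 0, "wz": 4.2},
    {"x": 4, "y": 0, "z": 0, "wx": 0, "wy": 0, "wz": 4.2},
    {"x": 4, "y": 0, "z": 0, "wx": 0, "wy": 0, "wz": 4.2},
    {"x": 4, "y": 0, "z": 0, "wx": 0, "wy": 0, "wz": 4.2}
  ],
  "grip": 1
}}

```text
time: 0.52
ee_pos: [0.4277, -0.5628, 0.231]
orientation: [-0.0, 1.0, -0.003, -0.0]
force: [0.3, -1.2, -0.2]
finger_gap: 0.0856
gripper_force: 0.0
```

{"name": "step_arm", "arguments": {
  "steps": [
    {"x": 0.5, "y": -4, "z": 0, "wx": 0, "wy": 0, "wz": 0},
    {"x": 0.5, "y": -4, "z": 0, "wx": 0, "wy": 0, "wz": 0},
    {"x": 0.5, "y": -4, "z": 0, "wx": 0, "wy": 0, "wz": 0},
    {"x": 0.5, "y": -4, "z": 0, "wx": 0, "wy": 0, "wz": 0},
    {"x": 0.5, "y": -4, "z": 0, "wx": 0, "wy": 0, "wz": 0}
  ]
}}

```text
time: 0.93
ee_pos: [0.4512, -0.3619, 0.2305]
orientation: [-0.0, 1.0, -0.001, -0.0]
force: [2.0, -0.1, 0.4]
finger_gap: 0.0854
gripper_force: 0.0
```

{"name": "step_arm", "arguments": {
  "steps": [
    {"x": 0.5, "y": -4, "z": 0, "wx": 0, "wy": 0, "wz": 0},
    {"x": 0.5, "y": -4, "z": 0, "wx": 0, "wy": 0, "wz": 0},
    {"x": 0.5, "y": -4, "z": 0, "wx": 0, "wy": 0, "wz": 0},
    {"x": 0.5, "y": -4, "z": 0, "wx": 0, "wy": 0, "wz": 0},
    {"x": 0.5, "y": -4, "z": 0, "wx": 0, "wy": 0, "wz": 0}
  ]
}}

```text
time: 1.35
ee_pos: [0.4764, -0.1623, 0.2312]
orientation: [0.0, 1.0, -0.001, -0.0]
force: [0.3, 0.2, -0.4]
finger_gap: 0.0857
gripper_force: 0.0
```

{"name": "step_arm", "arguments": {
  "steps": [
    {"x": 0, "y": -4, "z": 0, "wx": 0, "wy": 0, "wz": 1},
    {"x": 0, "y": -4, "z": 0, "wx": 0, "wy": 0, "wz": 1},
    {"x": 0, "y": -4, "z": 0, "wx": 0, "wy": 0, "wz": 1},
    {"x": 0, "y": -4, "z": 0, "wx": 0, "wy": 0, "wz": 1},
    {"x": 0, "y": -4, "z": 0, "wx": 0, "wy": 0, "wz": 1}
  ]
}}

```text
time: 1.77
ee_pos: [0.4834, 0.0372, 0.2313]
orientation: [0.0, 0.999, -0.045, -0.0]
force: [0.6, 0.3, 0.0]
finger_gap: 0.0856
gripper_force: 0.0
```

```bash
python3 - <<'E'
from h import *
s=manip.observe();c=manip.calibration("wrist");print(s["time"],s["ee_pos"],s["orientation"],s["joint_positions"].round(2));print(c)
cv2.imwrite("pics/w1.png",manip.capture("wrist"))
E
```

```text
1.7667 [0.48344848 0.03724662 0.23125284] [ 2.77028654e-04  9.98984874e-01 -4.50459887e-02 -5.45572936e-05] [ 0.46  0.23 -0.67  1.95  0.17  1.02 -1.95]
{'mtx': array([[300.78671548,   0.        , 252.28547057],
       [  0.        , 300.78671548, 190.02212546],
       [  0.        ,   0.        ,   1.        ]]), 'xyz': array([0.55054047, 0.03216194, 0.37377146]), 'orientation': array([-0.09046716, -0.66831238,  0.73176707,  0.09844394])}
```

View pics/w1.png

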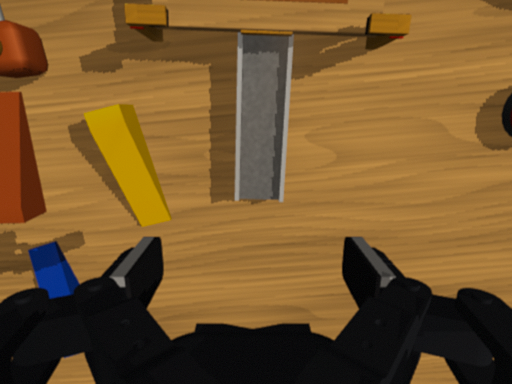

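The wrist picture shows the runner rails from (235,200)/(284,202) at the outer end up to (238,32)/(293,33) at the lid edge, with the brass catches at (147,14) and (388,24). The cedar wedge is at the left edge around (15,160), heel at the lower end near row 220.

```bash
python3 - <<'E'
from h import *
c=manip.calibration("wrist");t=cv2.imread("pics/w1.png").astype(int)
sat=t.max(2)-t.min(2)
L=[];Rr=[]
for r in range(50,190,4):
    row=sat[r,215:315]; g=np.where(row<28)[0]+215
    g=g[(g>228)&(g<300)]
    if len(g)>20: L.append((g.min()-.5,r));Rr.append((g.max()+.5,r))
for z in(.030,):
    A=ray(c,L,z);B=ray(c,Rr,z)
    for P in(A,B):
        v=cv2.fitLine(np.float32(P[:,:2]),cv2.DIST_HUBER,0,.001,.001).ravel();v*=np.sign(v[0]);print("yaw",np.arctan2(v[1],v[0]),"y at .53",v[3]+(.53-v[2])*v[1]/v[0])
    print("end",ray(c,[(235,200.5),(284,202)],.030).round(4))
g=(sat[:,262]);print("floor col sat",[(r,int(sat[r,262]),t[r,262].tolist()) for r in list(range(26,42,2))+list(range(192,208,2))])
e=[(u,v) for u,v in((180,28),(360,34))];P=ray(c,e,.040);print("lid lower edge",P.round(4),-np.arctan2(P[0,0]-P[1,0],P[0,1]-P[1,1]))
E
```

```text
yaw -0.11491862 y at .53 0.06385608
yaw -0.11925318 y at .53 0.006266392
end [[0.4456 0.0731 0.03  ]
 [0.439  0.0147 0.03  ]]
floor col sat [(26, 109, [65, 129, 174]), (28, 97, [54, 109, 151]), (30, 101, [25, 84, 126]), (32, 127, [16, 93, 143]), (34, 40, [17, 39, 57]), (36, 8, [56, 61, 64]), (38, 9, [59, 64, 68]), (40, 8, [59, 64, 67]), (192, 11, [84, 90, 95]), (194, 9, [88, 94, 97]), (196, 11, [88, 94, 99]), (198, 18, [78, 88, 96]), (200, 69, [41, 78, 110]), (202, 98, [55, 110, 153]), (204, 97, [53, 108, 150]), (206, 103, [58, 117, 161])]
lid lower edge [[ 0.634   0.1099  0.04  ]
 [ 0.6135 -0.0704  0.04  ]] -0.1127493740448249
```

```bash
python3 - <<'E'
from h import *
print(manip.calibration("wrist")["xyz"],manip.observe()["ee_pos"],manip.observe()["qvel"].round(2))
c=manip.calibration("wrist");c["xyz"]=np.array([0.55054047, 0.03216194, 0.37377146]);c["orientation"]=np.array([-0.09046716, -0.66831238,  0.73176707,  0.09844394])
t=cv2.imread("pics/w1.png").astype(int)
sat=t.max(2)-t.min(2)
L=[];Rr=[]
for r in range(50,190,4):
    g=np.where(sat[r,228:300]<28)[0]+228
    L.append((g.min()-.5,r));Rr.append((g.max()+.5,r))
for P in(ray(c,L,.03),ray(c,Rr,.03)):
    v=cv2.fitLine(np.float32(P[:,:2]),cv2.DIST_HUBER,0,.001,.001).ravel();v*=np.sign(v[0]);print("yaw",np.arctan2(v[1],v[0]),"y at .53",v[3]+(.53-v[2])*v[1]/v[0])
print("end",ray(c,[(235,200.5),(284,202)],.030).round(4))
P=ray(c,[(180,28),(360,34)],.040);print("lid lower edge",P.round(4),-np.arctan2(P[0,0]-P[1,0],P[0,1]-P[1,1]))
print("wedge heel bottom R corner at z0",ray(c,[(45,213)],0).round(4), "pred",pose(.5186,.327,-.083,W)[4])
E
```

```text
[0.55059787 0.04202021 0.37466903] [0.4837206  0.04735466 0.23203249] [ 0.05 -0.02  0.    0.   -0.03  0.    0.24]
yaw -0.12401698 y at .53 0.052097045
yaw -0.12811872 y at .53 -0.005434184
end [[0.4453 0.0622 0.03  ]
 [0.4382 0.0039 0.03  ]]
lid lower edge [[ 0.6334  0.0971  0.04  ]
 [ 0.6117 -0.0826  0.04  ]] -0.12044948593712129
wedge heel bottom R corner at z0 [[0.4417 0.3155 0.    ]] pred [0.44220009 0.31328671 0.        ]
```

{"name": "step_arm", "arguments": {
  "steps": [
    {"x": 0, "y": 0, "z": 0, "wx": 0, "wy": 0, "wz": -7.1},
    {"x": 0, "y": 0, "z": 0, "wx": 0, "wy": 0, "wz": -7.1},
    {"x": 0, "y": 0, "z": 0, "wx": 0, "wy": 0, "wz": -7.1},
    {"x": 0, "y": 0, "z": 0, "wx": 0, "wy": 0, "wz": -7.1},
    {"x": 0, "y": 0, "z": 0, "wx": 0, "wy": 0, "wz": -7.1}
  ]
}}

```text
time: 2.23
ee_pos: [0.4838, 0.0354, 0.231]
orientation: [-0.0, 0.964, 0.265, -0.0]
force: [-0.5, -0.6, 1.2]
finger_gap: 0.0855
gripper_force: 0.0
```

{"name": "step_arm", "arguments": {
  "steps": [
    {"x": 0, "y": 0, "z": 0, "wx": 0, "wy": 0, "wz": -7.1},
    {"x": 0, "y": 0, "z": 0, "wx": 0, "wy": 0, "wz": -7.1},
    {"x": 0, "y": 0, "z": 0, "wx": 0, "wy": 0, "wz": -7.1},
    {"x": 0, "y": 0, "z": 0, "wx": 0, "wy": 0, "wz": -7.1},
    {"x": 0, "y": 0, "z": 0, "wx": 0, "wy": 0, "wz": -7.1}
  ]
}}

```text
time: 2.65
ee_pos: [0.4838, 0.0352, 0.231]
orientation: [-0.0, 0.837, 0.547, -0.0]
force: [0.3, 0.2, 0.4]
finger_gap: 0.0851
gripper_force: 0.0
```

{"name": "step_arm", "arguments": {
  "steps": [
    {"x": 0, "y": 0, "z": 0, "wx": 0, "wy": 0, "wz": -7.1},
    {"x": 0, "y": 0, "z": 0, "wx": 0, "wy": 0, "wz": -7.1},
    {"x": 0, "y": 0, "z": 0, "wx": 0, "wy": 0, "wz": -7.1},
    {"x": 0, "y": 0, "z": 0, "wx": 0, "wy": 0, "wz": -7.1},
    {"x": 0, "y": 0, "z": 0, "wx": 0, "wy": 0, "wz": -7.1}
  ]
}}

```text
time: 3.07
ee_pos: [0.4839, 0.0352, 0.2311]
orientation: [-0.0, 0.631, 0.776, -0.0]
force: [-0.1, -0.2, 0.1]
finger_gap: 0.0854
gripper_force: 0.0
```

{"name": "step_arm", "arguments": {
  "steps": [
    {"x": 0, "y": 0, "z": 0, "wx": 0, "wy": 0, "wz": -7.1},
    {"x": 0, "y": 0, "z": 0, "wx": 0, "wy": 0, "wz": -7.1},
    {"x": 0, "y": 0, "z": 0, "wx": 0, "wy": 0, "wz": -7.1},
    {"x": 0, "y": 0, "z": 0, "wx": 0, "wy": 0, "wz": -7.1},
    {"x": 0, "y": 0, "z": 0, "wx": 0, "wy": 0, "wz": -7.1}
  ]
}}

```text
time: 3.48
ee_pos: [0.4839, 0.0352, 0.2311]
orientation: [-0.0, 0.364, 0.931, -0.0]
force: [-0.2, 0.1, -0.2]
finger_gap: 0.0855
gripper_force: 0.0
```

{"name": "step_arm", "arguments": {
  "steps": [
    {"x": 0, "y": 0, "z": 0, "wx": 0, "wy": 0, "wz": -7.1},
    {"x": 0, "y": 0, "z": 0, "wx": 0, "wy": 0, "wz": -7.1},
    {"x": 0, "y": 0, "z": 0, "wx": 0, "wy": 0, "wz": -7.1},
    {"x": 0, "y": 0, "z": 0, "wx": 0, "wy": 0, "wz": -7.1},
    {"x": 0, "y": 0, "z": 0, "wx": 0, "wy": 0, "wz": -7.1}
  ]
}}

```text
time: 3.9
ee_pos: [0.4839, 0.0351, 0.2311]
orientation: [-0.0, 0.063, 0.998, -0.0]
force: [-0.1, -0.4, -0.3]
finger_gap: 0.0857
gripper_force: 0.0
```

{"name": "step_arm", "arguments": {
  "steps": [
    {"x": -0.34, "y": 3.7, "z": 0, "wx": 0, "wy": 0, "wz": -0.3},
    {"x": -0.34, "y": 3.7, "z": 0, "wx": 0, "wy": 0, "wz": -0.3},
    {"x": -0.34, "y": 3.7, "z": 0, "wx": 0, "wy": 0, "wz": -0.3},
    {"x": -0.34, "y": 3.7, "z": 0, "wx": 0, "wy": 0, "wz": -0.3},
    {"x": -0.34, "y": 3.7, "z": 0, "wx": 0, "wy": 0, "wz": -0.3}
  ]
}}

```text
time: 4.32
ee_pos: [0.5238, 0.2178, 0.2307]
orientation: [-0.0, 0.054, 0.999, -0.0]
force: [0.4, 0.1, 0.4]
finger_gap: 0.0857
gripper_force: 0.0
```

{"name": "step_arm", "arguments": {
  "steps": [
    {"x": -0.5, "y": 3.7, "z": 0, "wx": 0, "wy": 0, "wz": -0.3},
    {"x": -0.5, "y": 3.7, "z": 0, "wx": 0, "wy": 0, "wz": -0.3},
    {"x": -0.5, "y": 3.7, "z": 0, "wx": 0, "wy": 0, "wz": -0.3},
    {"x": 0, "y": 0, "z": 0, "wx": 0, "wy": 0, "wz": 0},
    {"x": 0, "y": 0, "z": 0, "wx": 0, "wy": 0, "wz": 0}
  ]
}}

```text
time: 4.73
ee_pos: [0.5481, 0.3293, 0.2307]
orientation: [-0.001, 0.043, 0.999, 0.001]
force: [-0.6, -0.6, 0.2]
finger_gap: 0.0854
gripper_force: 0.0
```

```bash
python3 - <<'E'
from h import *
import pickle
s=manip.observe();c=manip.calibration("wrist");t=manip.capture("wrist");cv2.imwrite("pics/w2.png",t);pickle.dump(c,open("w2.pkl","wb"))
print(s["ee_pos"],s["orientation"],s["joint_positions"].round(2),np.abs(s["qvel"]).max())
hsv=cv2.cvtColor(t,cv2.COLOR_BGR2HSV)
p=proj(c,pose(.5186,.327,-.083,W));print(p.round())
m=cv2.inRange(hsv,(3,150,40),(13,255,255))
cv2.polylines(t,[cv2.convexHull(np.int32(p))],1,(255,255,0),1)
cv2.imwrite("pics/w2b.png",np.hstack([cv2.resize(t,(400,300)),cv2.resize(cv2.cvtColor(m,cv2.COLOR_GRAY2BGR),(400,300))]))
E
```

```text
[0.54807156 0.32933483 0.23073254] [-8.53046664e-04  4.26066624e-02  9.99091338e-01  6.64895023e-04] [ 0.12  0.69 -1.08  1.57  0.62  1.27  0.44] 0.07097340027631957
[[232. 198.]
 [232. 199.]
 [228.  91.]
 [227.  70.]
 [230.  74.]
 [263. 198.]
 [263. 199.]
 [266.  90.]
 [266.  70.]
 [264.  74.]]
```

View pics/w2b.png

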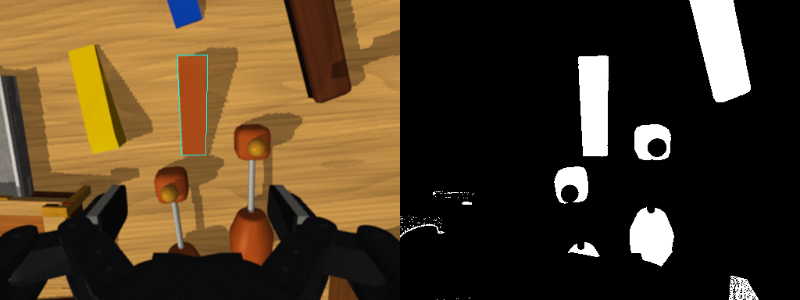

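The overlay from the top-view fit matches the wedge (half-scale (193,105), heel at the top edge, row 55). I'll refine it with this view.

```bash
python3 - <<'E'
from h import *
import pickle
c=pickle.load(open("w2.pkl","rb"));t=cv2.imread("pics/w2.png");hsv=cv2.cvtColor(t,cv2.COLOR_BGR2HSV)
m=cv2.inRange(hsv,(3,150,40),(13,255,255));k=np.zeros_like(m);k[60:210,215:290]=m[60:210,215:290]
p,f,a=fitsil(c,k,[.5186,.327,-.083]);print(p,f,a)
for d in(-65,-60): print(d,pose(*p,np.array([[d*1e-3,0,0]])))
s=manip.observe();r=rot(s["orientation"]);print("tool yaw",np.degrees(np.arctan2(*r.apply([1,0,0])[1::-1])))
T=pose(*p,np.array([[-.062,0,.011]]))[0];print("delta tool cm",r.inv().apply(T-s["ee_pos"])*100)
E
```

```text
[ 0.52017919  0.32841774 -0.07317769] 73.37254901960785 4544.0
-65 [[0.45535315 0.33317004 0.        ]]
-60 [[0.46033977 0.33280448 0.        ]]
tool yaw 174.9460086486617
delta tool cm [ 9.03884463 -0.1742354  21.96616325]
```

{"name": "step_arm", "arguments": {
  "steps": [
    {"x": 3, "y": -0.06, "z": 0, "wx": 0, "wy": 0, "wz": -0.3},
    {"x": 3, "y": -0.06, "z": 0, "wx": 0, "wy": 0, "wz": -0.3},
    {"x": 3, "y": -0.05, "z": 0, "wx": 0, "wy": 0, "wz": -0.3},
    {"x": 0, "y": 0, "z": 3, "wx": 0, "wy": 0, "wz": 0},
    {"x": 0, "y": 0, "z": 4, "wx": 0, "wy": 0, "wz": 0}
  ],
  "grip": 1
}}

```text
time: 5.2
ee_pos: [0.4612, 0.3319, 0.1641]
orientation: [0.004, 0.038, 0.999, 0.001]
force: [0.3, -1.0, -0.6]
finger_gap: 0.0854
gripper_force: 0.0
```

{"name": "step_arm", "arguments": {
  "steps": [
    {"x": 0, "y": 0, "z": 4, "wx": 0, "wy": 0, "wz": 0},
    {"x": 0, "y": 0, "z": 4, "wx": 0, "wy": 0, "wz": 0},
    {"x": 0, "y": 0, "z": 3, "wx": 0, "wy": 0, "wz": 0},
    {"x": 0, "y": 0, "z": 0, "wx": 0, "wy": 0, "wz": 0},
    {"x": 0, "y": 0, "z": 0, "wx": 0, "wy": 0, "wz": 0}
  ]
}}

```text
time: 5.62
ee_pos: [0.4595, 0.3295, 0.0504]
orientation: [-0.001, 0.038, 0.999, -0.001]
force: [0.4, 0.8, 0.0]
finger_gap: 0.0855
gripper_force: 0.0
```

```bash
python3 - <<'E'
from h import *
s=manip.observe();r=rot(s["orientation"]);print(s["ee_pos"],"tool yaw",np.degrees(np.arctan2(*r.apply([1,0,0])[1::-1])))
T=pose(.5202,.3284,-.0732,np.array([[-.062,0,.011]]))[0];print("delta tool cm",r.inv().apply(T-s["ee_pos"])*100,s["joint_positions"].round(2))
E
```

```text
[0.45949045 0.32953827 0.05039872] tool yaw 175.5906802882762
delta tool cm [0.12800472 0.3404989  3.93932059] [ 0.02  0.79 -0.94  1.87  0.8   0.92  0.19]
```

{"name": "step_arm", "arguments": {
  "steps": [
    {"x": 0.1, "y": 0.3, "z": 1.3, "wx": 0, "wy": 0, "wz": 0},
    {"x": 0, "y": 0, "z": 1.3, "wx": 0, "wy": 0, "wz": 0},
    {"x": 0, "y": 0, "z": 1.3, "wx": 0, "wy": 0, "wz": 0},
    {"x": 0, "y": 0, "z": 0, "wx": 0, "wy": 0, "wz": 0},
    {"x": 0, "y": 0, "z": 0, "wx": 0, "wy": 0, "wz": 0}
  ],
  "grip": 1
}}

```text
time: 6.03
ee_pos: [0.4588, 0.3347, 0.0118]
orientation: [-0.0, 0.037, 0.999, -0.0]
force: [0.6, 0.4, 0.3]
finger_gap: 0.0854
gripper_force: 0.0
```

{"name": "step_arm", "arguments": {
  "steps": [
    {"x": 0, "y": 0, "z": 0, "wx": 0, "wy": 0, "wz": 0},
    {"x": 0, "y": 0, "z": 0, "wx": 0, "wy": 0, "wz": 0},
    {"x": 0, "y": 0, "z": 0, "wx": 0, "wy": 0, "wz": 0},
    {"x": 0, "y": 0, "z": 0, "wx": 0, "wy": 0, "wz": 0},
    {"x": 0, "y": 0, "z": 0, "wx": 0, "wy": 0, "wz": 0}
  ],
  "grip": 0
}}

```text
time: 6.45
ee_pos: [0.4595, 0.3355, 0.0131]
orientation: [0.001, 0.038, 0.999, 0.0]
force: [0.0, 0.8, 4.6]
finger_gap: 0.0389
gripper_force: 60.6
```

{"name": "step_arm", "arguments": {
  "steps": [
    {"x": 0, "y": 0, "z": 0, "wx": 0, "wy": 0, "wz": 0},
    {"x": 0, "y": 0, "z": 0, "wx": 0, "wy": 0, "wz": 0},
    {"x": 0, "y": 0, "z": 0, "wx": 0, "wy": 0, "wz": 0},
    {"x": 0, "y": 0, "z": 0, "wx": 0, "wy": 0, "wz": 0},
    {"x": 0, "y": 0, "z": 0, "wx": 0, "wy": 0, "wz": 0}
  ]
}}

```text
time: 6.87
ee_pos: [0.4596, 0.3355, 0.0131]
orientation: [0.001, 0.038, 0.999, 0.0]
force: [-0.8, -2.1, 6.7]
finger_gap: 0.0392
gripper_force: 60.7
```

{"name": "step_arm", "arguments": {
  "steps": [
    {"x": 0, "y": 0, "z": -1.5, "wx": 0, "wy": 0, "wz": 0},
    {"x": 0, "y": 0, "z": -2.5, "wx": 0, "wy": 0, "wz": 0},
    {"x": 0, "y": 0, "z": -3, "wx": 0, "wy": 0, "wz": 0},
    {"x": 0, "y": 0, "z": -3, "wx": 0, "wy": 0, "wz": 0},
    {"x": 0, "y": 0, "z": 0, "wx": 0, "wy": 0, "wz": 0}
  ]
}}

```text
time: 7.28
ee_pos: [0.4611, 0.3381, 0.1184]
orientation: [0.003, 0.037, 0.999, 0.003]
force: [0.1, 1.0, -0.7]
finger_gap: 0.0392
gripper_force: 60.3
```

```bash
python3 - <<'E'
from h import *
s=manip.observe();r=rot(s["orientation"]);print(s["ee_pos"],"tool yaw",np.degrees(np.arctan2(*r.apply([1,0,0])[1::-1])),s["force"],s["gripper_force"])
psi=-.124;o=np.array([.620,.0108])
T=np.r_[pose(*o,psi,np.array([[-.098-.062,0,0]]))[0][:2],.11];print(T,"delta tool cm",r.inv().apply(T-s["ee_pos"])*100)
E
```

```text
[0.46112631 0.33814634 0.11844144] tool yaw 175.74094143602176 [ 0.11210021  0.95412469 -0.68015768] 60.298026278615
[0.4612285 0.0305892 0.11     ] delta tool cm [ -2.28907955 -30.67444041   0.68226997]
```

{"name": "step_arm", "arguments": {
  "steps": [
    {"x": -0.29, "y": -3.8, "z": 0, "wx": 0, "wy": 0, "wz": 0.36},
    {"x": -0.29, "y": -3.8, "z": 0, "wx": 0, "wy": 0, "wz": 0.36},
    {"x": -0.29, "y": -3.8, "z": 0, "wx": 0, "wy": 0, "wz": 0.36},
    {"x": -0.29, "y": -3.8, "z": 0, "wx": 0, "wy": 0, "wz": 0.36},
    {"x": -0.29, "y": -3.8, "z": 0, "wx": 0, "wy": 0, "wz": 0.36}
  ]
}}

```text
time: 7.7
ee_pos: [0.4562, 0.1427, 0.1123]
orientation: [-0.0, 0.053, 0.999, -0.0]
force: [1.1, 0.0, -2.4]
finger_gap: 0.0391
gripper_force: 60.6
```

{"name": "step_arm", "arguments": {
  "steps": [
    {"x": -0.29, "y": -3.8, "z": 0, "wx": 0, "wy": 0, "wz": 0.36},
    {"x": -0.29, "y": -3.8, "z": 0, "wx": 0, "wy": 0, "wz": 0.36},
    {"x": -0.29, "y": -3.0, "z": 0, "wx": 0, "wy": 0, "wz": 0.36},
    {"x": 0, "y": -0.7, "z": 0, "wx": 0, "wy": 0, "wz": 0},
    {"x": 0, "y": 0, "z": 0, "wx": 0, "wy": 0, "wz": 0}
  ]
}}

```text
time: 8.12
ee_pos: [0.4522, 0.0279, 0.112]
orientation: [-0.001, 0.065, 0.998, -0.001]
force: [-0.2, -0.3, -1.6]
finger_gap: 0.039
gripper_force: 60.8
```

{"name": "step_arm", "arguments": {
  "steps": [
    {"x": 0, "y": 0, "z": 0, "wx": 0, "wy": 0, "wz": 0},
    {"x": 0, "y": 0, "z": 0, "wx": 0, "wy": 0, "wz": 0},
    {"x": 0, "y": 0, "z": 0, "wx": 0, "wy": 0, "wz": 0},
    {"x": 0, "y": 0, "z": 0, "wx": 0, "wy": 0, "wz": 0},
    {"x": 0, "y": 0, "z": 0, "wx": 0, "wy": 0, "wz": 0}
  ]
}}

```text
time: 8.53
ee_pos: [0.4528, 0.0326, 0.1124]
orientation: [0.0, 0.061, 0.998, 0.0]
force: [-1.2, -0.6, -0.9]
finger_gap: 0.0388
gripper_force: 60.8
```

```bash
python3 - <<'E'
from h import *
import pickle
s=manip.observe();c=manip.calibration("wrist");t=manip.capture("wrist");cv2.imwrite("pics/w3.png",t);pickle.dump(c,open("w3.pkl","wb"))
r=rot(s["orientation"]);yaw=np.arctan2(*r.apply([1,0,0])[1::-1]);print(s["ee_pos"],np.degrees(yaw),s["time"],s["orientation"])
# expected runner and wedge
psi=-.124;o=(.620,.0108)
for y in(-.029,.029,-.024,.024): 
    q=proj(c,pose(*o,psi,np.array([[-.18,y,.03],[-.02,y,.03]])));cv2.line(t,*[tuple(map(int,np.round(a))) for a in q],(255,255,0),1)
p=pose(*pose(*s["ee_pos"][:2],yaw+np.pi,np.array([[.063,0,0]]))[0][:2],yaw+np.pi,W,s["ee_pos"][2]-.012)
cv2.polylines(t,[cv2.convexHull(np.int32(np.round(proj(c,p))))],1,(0,255,0),1);print(proj(c,p).round())
cv2.imwrite("pics/w3b.png",cv2.resize(t,(768,576)))
E
```

```text
[0.45281823 0.03261671 0.11241883] 172.96053228613533 8.5333 [9.30560646e-05 6.13922968e-02 9.98113691e-01 1.93242024e-04]
[[222. 421.]
 [221. 427.]
 [204. 287.]
 [202. 244.]
 [214. 212.]
 [281. 421.]
 [281. 427.]
 [297. 287.]
 [298. 244.]
 [288. 212.]]
```

View pics/w3b.png

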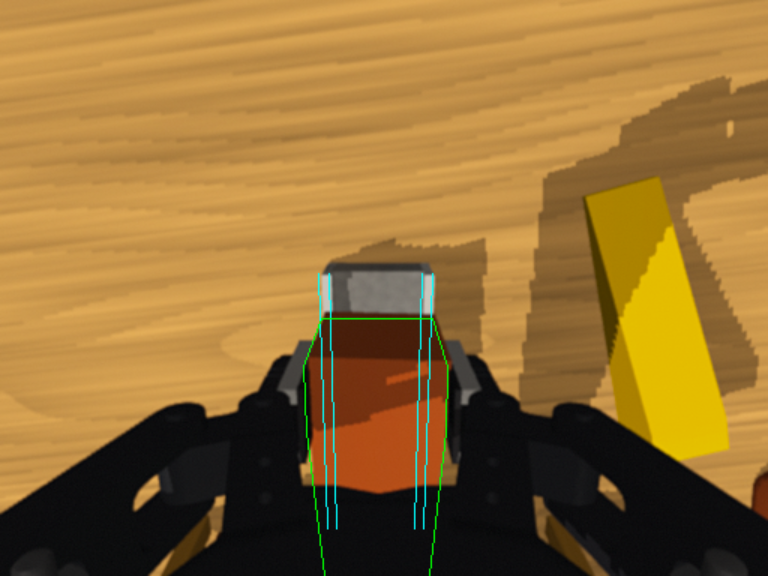

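The wrist view shows the wedge held level and centred. Its heel bottom edge runs from (322,316) to (433,316), and the runner's rails end at (320,272) and (434,272), which agrees with the overlay. I'll lower it.

{"name": "step_arm", "arguments": {
  "steps": [
    {"x": -0.8, "y": -0.1, "z": 0, "wx": 0, "wy": 0, "wz": 0},
    {"x": 0, "y": 0, "z": 2, "wx": 0, "wy": 0, "wz": 0},
    {"x": 0, "y": 0, "z": 2, "wx": 0, "wy": 0, "wz": 0},
    {"x": 0, "y": 0, "z": 1.5, "wx": 0, "wy": 0, "wz": 0},
    {"x": 0, "y": 0, "z": 0, "wx": 0, "wy": 0, "wz": 0}
  ]
}}

```text
time: 9.0
ee_pos: [0.4593, 0.029, 0.055]
orientation: [-0.002, 0.063, 0.998, -0.0]
force: [0.4, -0.5, -2.0]
finger_gap: 0.0393
gripper_force: 60.7
```

{"name": "step_arm", "arguments": {
  "steps": [
    {"x": 0, "y": 0, "z": 0.5, "wx": 0, "wy": 0, "wz": 0},
    {"x": 0, "y": 0, "z": 0.4, "wx": 0, "wy": 0, "wz": 0},
    {"x": 0, "y": 0, "z": 0.4, "wx": 0, "wy": 0, "wz": 0},
    {"x": 0, "y": 0, "z": 0.3, "wx": 0, "wy": 0, "wz": 0},
    {"x": 0, "y": 0, "z": 0, "wx": 0, "wy": 0, "wz": 0}
  ]
}}

```text
time: 9.42
ee_pos: [0.4612, 0.0296, 0.0416]
orientation: [0.001, 0.062, 0.998, 0.0]
force: [-1.0, -0.3, 3.3]
finger_gap: 0.0389
gripper_force: 61.3
```

{"name": "step_arm", "arguments": {
  "steps": [
    {"x": 0, "y": 0, "z": 0, "wx": 0, "wy": 0, "wz": 0},
    {"x": 0, "y": 0, "z": 0, "wx": 0, "wy": 0, "wz": 0},
    {"x": 0, "y": 0, "z": 0, "wx": 0, "wy": 0, "wz": 0},
    {"x": 0, "y": 0, "z": 0, "wx": 0, "wy": 0, "wz": 0},
    {"x": 0, "y": 0, "z": 0, "wx": 0, "wy": 0, "wz": 0}
  ]
}}

```text
time: 9.83
ee_pos: [0.4612, 0.0295, 0.0417]
orientation: [0.001, 0.062, 0.998, 0.0]
force: [-1.2, 0.3, 3.2]
finger_gap: 0.0392
gripper_force: 60.9
```

```bash
python3 - <<'E'
from h import *
a=manip.capture("wrist");b=manip.capture("scene");t=manip.capture("top")
a=cv2.resize(a[150:310,170:330],(400,400),interpolation=cv2.INTER_CUBIC)
b=cv2.resize(b[165:245,205:285],(400,400),interpolation=cv2.INTER_CUBIC)
cv2.imwrite("pics/c4.png",np.hstack([a,b]))
E
```

```text
(no output)
```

View pics/c4.png

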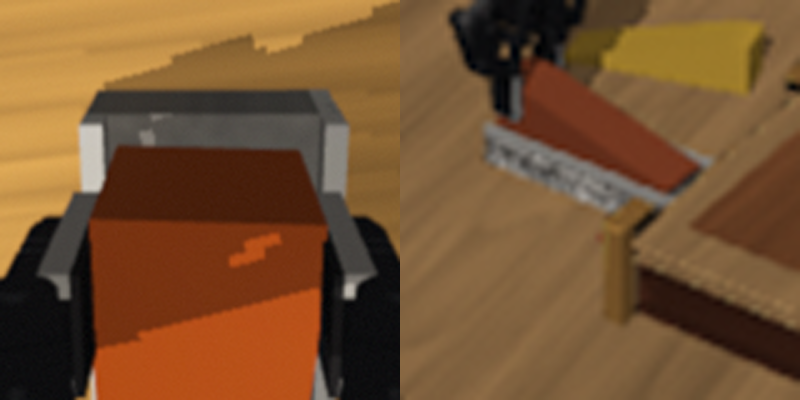

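The left crop shows the heel between the rails, with gaps of about 1.5 mm on one side and 4 mm on the other. The right crop shows the thin end down in the channel. The tip has drooped and touches first, so I'll ease the heel down.

{"name": "step_arm", "arguments": {
  "steps": [
    {"x": 0, "y": 0.1, "z": 0.1, "wx": 0, "wy": 0, "wz": 0},
    {"x": 0, "y": 0, "z": 0.1, "wx": 0, "wy": 0, "wz": 0},
    {"x": 0, "y": 0, "z": 0.1, "wx": 0, "wy": 0, "wz": 0},
    {"x": 0, "y": 0, "z": 0.1, "wx": 0, "wy": 0, "wz": 0},
    {"x": 0, "y": 0, "z": 0.0, "wx": 0, "wy": 0, "wz": 0}
  ]
}}

```text
time: 10.4
ee_pos: [0.4601, 0.0303, 0.0368]
orientation: [-0.001, 0.063, 0.998, 0.0]
force: [0.5, 1.9, -0.6]
finger_gap: 0.0395
gripper_force: 60.4
```

{"name": "step_arm", "arguments": {
  "steps": [
    {"x": 0, "y": 0, "z": 0.1, "wx": 0, "wy": 0, "wz": 0},
    {"x": 0, "y": 0, "z": 0.05, "wx": 0, "wy": 0, "wz": 0},
    {"x": 0, "y": 0, "z": 0, "wx": 0, "wy": 0, "wz": 0},
    {"x": 0, "y": 0, "z": 0, "wx": 0, "wy": 0, "wz": 0},
    {"x": 0, "y": 0, "z": 0, "wx": 0, "wy": 0, "wz": 0}
  ]
}}

```text
time: 10.82
ee_pos: [0.4604, 0.0303, 0.0357]
orientation: [-0.0, 0.063, 0.998, -0.0]
force: [-0.5, 1.4, -1.5]
finger_gap: 0.0389
gripper_force: 60.4
```

{"name": "step_arm", "arguments": {
  "steps": [
    {"x": 0, "y": 0, "z": 0, "wx": 0, "wy": 0, "wz": 0},
    {"x": 0, "y": 0, "z": 0, "wx": 0, "wy": 0, "wz": 0},
    {"x": 0, "y": 0, "z": 0, "wx": 0, "wy": 0, "wz": 0},
    {"x": 0, "y": 0, "z": 0, "wx": 0, "wy": 0, "wz": 0},
    {"x": 0, "y": 0, "z": 0, "wx": 0, "wy": 0, "wz": 0}
  ],
  "grip": 1
}}

```text
time: 11.23
ee_pos: [0.4609, 0.0301, 0.0359]
orientation: [0.0, 0.063, 0.998, -0.0]
force: [-0.2, -0.4, 0.7]
finger_gap: 0.0856
gripper_force: 0.0
```

{"name": "step_arm", "arguments": {
  "steps": [
    {"x": 0, "y": 0, "z": -1.5, "wx": 0, "wy": 0, "wz": 0},
    {"x": 0, "y": 0, "z": -3, "wx": 0, "wy": 0, "wz": 0},
    {"x": 1, "y": 0, "z": -3, "wx": 0, "wy": 0, "wz": 0},
    {"x": 2.5, "y": 0, "z": 0, "wx": 0, "wy": 0, "wz": 0},
    {"x": 0.5, "y": 0, "z": 0, "wx": 0, "wy": 0, "wz": 0}
  ]
}}

```text
time: 11.65
ee_pos: [0.4188, 0.0355, 0.1115]
orientation: [-0.0, 0.062, 0.998, -0.001]
force: [0.4, -0.2, -1.1]
finger_gap: 0.0852
gripper_force: 0.0
```

{"name": "step_arm", "arguments": {
  "steps": [
    {"x": 0, "y": 0, "z": 0, "wx": 0, "wy": 0, "wz": 0},
    {"x": 0, "y": 0, "z": 0, "wx": 0, "wy": 0, "wz": 0},
    {"x": 0, "y": 0, "z": 0, "wx": 0, "wy": 0, "wz": 0},
    {"x": 0, "y": 0, "z": 0, "wx": 0, "wy": 0, "wz": 0},
    {"x": 0, "y": 0, "z": 0, "wx": 0, "wy": 0, "wz": 0}
  ],
  "grip": 0
}}

```text
time: 12.07
ee_pos: [0.4215, 0.0355, 0.1105]
orientation: [-0.0, 0.063, 0.998, 0.0]
force: [0.2, -0.8, -0.5]
finger_gap: 0.0254
gripper_force: 0.0
```

```bash
python3 - <<'E'
from h import *
import pickle
s=manip.observe();c=manip.calibration("wrist");t=manip.capture("wrist");cv2.imwrite("pics/w5.png",t);pickle.dump(c,open("w5.pkl","wb"))
r=rot(s["orientation"]);yaw=np.arctan2(*r.apply([1,0,0])[1::-1]);print(s["ee_pos"],np.degrees(yaw),s["force"],s["finger_gap"])
d=s["ee_pos"][:2]-[.620,.0108];print("TCP in well",R.from_euler("z",.124).apply([*d,0]))
cv2.imwrite("pics/w5b.png",np.hstack([cv2.resize(t[100:384,100:420],(420,373)),cv2.resize(manip.capture("top")[165:235,205:275],(373,373),interpolation=cv2.INTER_CUBIC)]))
E
```

```text
[0.42154857 0.03545935 0.11050609] 172.8041064659315 [ 0.22164993 -0.75590789 -0.49553176] 0.025431378210476707
TCP in well [-1.99977615e-01 -7.49473745e-05  0.00000000e+00]
```

View pics/w5b.png

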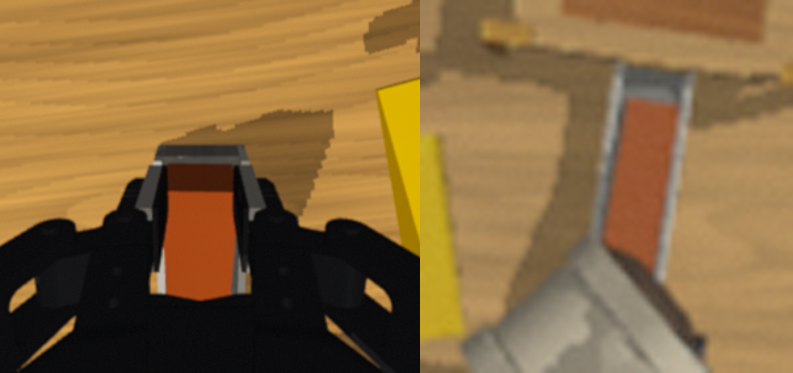

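The wedge lies flat between the rails with its thin end towards the lid. The crop shows it centred in the runner from (655,100) to (630,270), tip short of the lid edge. Next I bring the shut fingers down behind the heel.

{"name": "step_arm", "arguments": {
  "steps": [
    {"x": 0.6, "y": 0, "z": 0, "wx": 0, "wy": 0, "wz": 0.1},
    {"x": 0, "y": 0, "z": 2.6, "wx": 0, "wy": 0, "wz": 0},
    {"x": 0, "y": 0, "z": 3, "wx": 0, "wy": 0, "wz": 0},
    {"x": 0, "y": 0, "z": 2, "wx": 0, "wy": 0, "wz": 0},
    {"x": 0, "y": 0, "z": 0, "wx": 0, "wy": 0, "wz": 0}
  ],
  "grip": 0
}}

```text
time: 12.58
ee_pos: [0.4121, 0.0359, 0.0322]
orientation: [-0.003, 0.063, 0.998, -0.0]
force: [-0.7, -0.1, 0.6]
finger_gap: 0.0001
gripper_force: 0.0
```

{"name": "step_arm", "arguments": {
  "steps": [
    {"x": 0, "y": 0, "z": 0, "wx": 0, "wy": 0, "wz": 0},
    {"x": 0, "y": 0, "z": 0, "wx": 0, "wy": 0, "wz": 0},
    {"x": 0, "y": 0, "z": 0, "wx": 0, "wy": 0, "wz": 0},
    {"x": 0, "y": 0, "z": 0, "wx": 0, "wy": 0, "wz": 0},
    {"x": 0, "y": 0, "z": 0, "wx": 0, "wy": 0, "wz": 0}
  ]
}}

```text
time: 13.0
ee_pos: [0.4159, 0.0359, 0.0357]
orientation: [0.001, 0.064, 0.998, -0.0]
force: [-0.5, -0.1, 0.4]
finger_gap: -0.0002
gripper_force: 0.0
```

```bash
cat > st.py <<'E'
from h import *
s=manip.observe();d=s["ee_pos"]-[.620,.0108,0];q=R.from_euler("z",.124)
print(s["time"],"well mm",(q.apply(d)*1e3).round(1),"F well",q.apply(s["force"]).round(1),"yaw",np.degrees(np.arctan2(*rot(s["orientation"]).apply([1,0,0])[1::-1])).round(2),s["finger_gap"].round(4),s["joint_positions"].round(2))
E
python3 st.py
```

```text
Traceback (most recent call last):
  File "st.py", line 3, in <module>
    print(s["time"],"well mm",(q.apply(d)*1e3).round(1),"F well",q.apply(s["force"]).round(1),"yaw",np.degrees(np.arctan2(*rot(s["orientation"]).apply([1,0,0])[1::-1])).round(2),s["finger_gap"].round(4),s["joint_positions"].round(2))
                                                                                                                                                                                  ^^^^^^^^^^^^^^^^^^^^^
AttributeError: 'float' object has no attribute 'round'
```

{"name": "step_arm", "arguments": {
  "steps": [
    {"x": -0.5, "y": 0, "z": 0, "wx": 0, "wy": 0, "wz": 0},
    {"x": -0.5, "y": 0, "z": 0, "wx": 0, "wy": 0, "wz": 0},
    {"x": -0.5, "y": 0, "z": 0, "wx": 0, "wy": 0, "wz": 0},
    {"x": -0.4, "y": 0, "z": 0, "wx": 0, "wy": 0, "wz": 0},
    {"x": -0.4, "y": 0, "z": 0, "wx": 0, "wy": 0, "wz": 0}
  ]
}}

```text
time: 13.42
ee_pos: [0.4383, 0.033, 0.0348]
orientation: [-0.0, 0.064, 0.998, -0.0]
force: [-1.2, -0.1, 1.2]
finger_gap: 0.0003
gripper_force: 0.7
```

{"name": "step_arm", "arguments": {
  "steps": [
    {"x": -0.5, "y": 0, "z": 0, "wx": 0, "wy": 0, "wz": 0},
    {"x": -0.5, "y": 0, "z": 0, "wx": 0, "wy": 0, "wz": 0},
    {"x": -0.5, "y": 0, "z": 0, "wx": 0, "wy": 0, "wz": 0},
    {"x": -0.5, "y": 0, "z": 0, "wx": 0, "wy": 0, "wz": 0},
    {"x": -0.5, "y": 0, "z": 0, "wx": 0, "wy": 0, "wz": 0}
  ]
}}

```text
time: 13.83
ee_pos: [0.4633, 0.0299, 0.0347]
orientation: [0.0, 0.063, 0.998, 0.0]
force: [-1.0, 0.7, -0.5]
finger_gap: -0.0
gripper_force: 0.3
```

```bash
sed -i 's/s\["finger_gap"\].round(4),//' st.py; python3 st.py
```

```text
13.8333 well mm [-157.9   -0.4   34.7] F well [-1.1  0.6 -0.5] yaw 172.72 [ 0.64  0.68 -0.94  2.13  0.83  0.76  0.6 ]
```

{"name": "step_arm", "arguments": {
  "steps": [
    {"x": -0.5, "y": 0, "z": 0, "wx": 0, "wy": 0, "wz": 0},
    {"x": -0.5, "y": 0, "z": 0, "wx": 0, "wy": 0, "wz": 0},
    {"x": -0.5, "y": 0, "z": 0, "wx": 0, "wy": 0, "wz": 0},
    {"x": -0.4, "y": 0, "z": 0, "wx": 0, "wy": 0, "wz": 0},
    {"x": -0.4, "y": 0, "z": 0, "wx": 0, "wy": 0, "wz": 0}
  ]
}}

```text
time: 14.25
ee_pos: [0.4859, 0.0271, 0.0348]
orientation: [-0.0, 0.063, 0.998, -0.0]
force: [-0.3, 0.6, 1.2]
finger_gap: -0.0
gripper_force: 0.7
```

{"name": "step_arm", "arguments": {
  "steps": [
    {"x": -0.4, "y": 0, "z": 0, "wx": 0, "wy": 0, "wz": 0},
    {"x": -0.4, "y": 0, "z": 0, "wx": 0, "wy": 0, "wz": 0},
    {"x": -0.3, "y": 0, "z": 0, "wx": 0, "wy": 0, "wz": 0},
    {"x": -0.3, "y": 0, "z": 0, "wx": 0, "wy": 0, "wz": 0},
    {"x": -0.3, "y": 0, "z": 0, "wx": 0, "wy": 0, "wz": 0}
  ]
}}

```text
time: 14.67
ee_pos: [0.5025, 0.0249, 0.0348]
orientation: [-0.0, 0.063, 0.998, -0.0]
force: [-1.5, -0.4, 0.5]
finger_gap: -0.0003
gripper_force: 0.8
```

{"name": "step_arm", "arguments": {
  "steps": [
    {"x": -0.2, "y": 0, "z": 0, "wx": 0, "wy": 0, "wz": 0},
    {"x": -0.2, "y": 0, "z": 0, "wx": 0, "wy": 0, "wz": 0},
    {"x": -0.2, "y": 0, "z": 0, "wx": 0, "wy": 0, "wz": 0},
    {"x": -0.2, "y": 0, "z": 0, "wx": 0, "wy": 0, "wz": 0},
    {"x": -0.2, "y": 0, "z": 0, "wx": 0, "wy": 0, "wz": 0}
  ]
}}

```text
time: 15.08
ee_pos: [0.5118, 0.0236, 0.0347]
orientation: [-0.001, 0.063, 0.998, -0.0]
force: [-6.8, 0.1, 5.7]
finger_gap: -0.0
gripper_force: 3.3
```

{"name": "step_arm", "arguments": {
  "steps": [
    {"x": -0.2, "y": 0, "z": 0, "wx": 0, "wy": 0, "wz": 0},
    {"x": -0.2, "y": 0, "z": 0, "wx": 0, "wy": 0, "wz": 0},
    {"x": -0.2, "y": 0, "z": 0, "wx": 0, "wy": 0, "wz": 0},
    {"x": -0.2, "y": 0, "z": 0, "wx": 0, "wy": 0, "wz": 0},
    {"x": -0.2, "y": 0, "z": 0, "wx": 0, "wy": 0, "wz": 0}
  ]
}}

```text
time: 15.5
ee_pos: [0.5203, 0.0227, 0.0345]
orientation: [-0.002, 0.063, 0.998, -0.0]
force: [-6.8, 1.3, 4.7]
finger_gap: -0.0001
gripper_force: 3.3
```

```bash
python3 st.py; python3 - <<'E'
from h import *
b=manip.capture("scene");t=manip.capture("wrist")
cv2.imwrite("pics/c6.png",np.hstack([cv2.resize(t[100:384,100:420],(450,400)),cv2.resize(b[160:240,230:300],(350,400),interpolation=cv2.INTER_CUBIC)]))
E
```

```text
15.5 well mm [-100.4   -0.5   34.5] F well [-6.9  0.5  4.7] yaw 172.76 [ 0.62  0.75 -0.92  1.99  0.82  0.84  0.67]
```

View pics/c6.png

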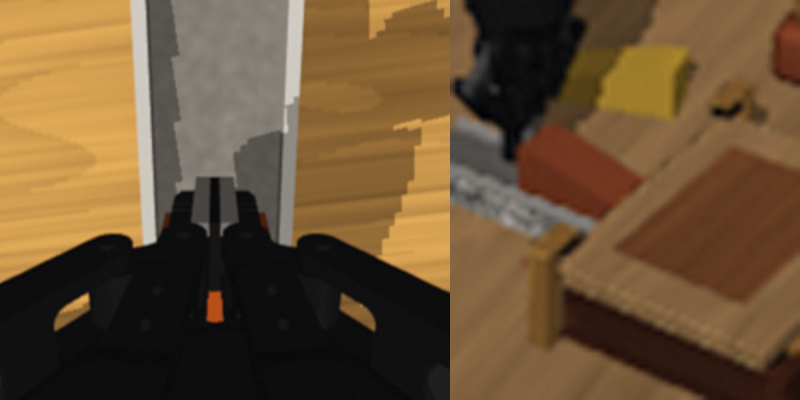

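The scene crop shows the wedge's tip under the lid edge and the lid free of the gripper. The wrist crop shows the shut fingers centred on the heel. The push is 7 N with about 5 N pressing down, so I'll ease that off and go on.

{"name": "step_arm", "arguments": {
  "steps": [
    {"x": 0, "y": 0, "z": -0.03, "wx": 0, "wy": 0, "wz": 0},
    {"x": 0, "y": 0, "z": -0.03, "wx": 0, "wy": 0, "wz": 0},
    {"x": -0.1, "y": 0, "z": -0.03, "wx": 0, "wy": 0, "wz": 0},
    {"x": -0.1, "y": 0, "z": 0, "wx": 0, "wy": 0, "wz": 0},
    {"x": -0.1, "y": 0, "z": 0, "wx": 0, "wy": 0, "wz": 0}
  ]
}}

```text
time: 16.02
ee_pos: [0.5253, 0.0218, 0.0356]
orientation: [-0.0, 0.064, 0.998, -0.0]
force: [-3.2, -0.0, -2.2]
finger_gap: -0.0001
gripper_force: 1.3
```

```bash
python3 st.py
```

```text
16.0167 well mm [-95.3  -0.8  35.6] F well [-3.2 -0.4 -2.2] yaw 172.71 [ 0.62  0.75 -0.92  1.98  0.82  0.84  0.67]
```

{"name": "step_arm", "arguments": {
  "steps": [
    {"x": -0.15, "y": 0, "z": 0.02, "wx": 0, "wy": 0, "wz": 0},
    {"x": -0.15, "y": 0, "z": 0, "wx": 0, "wy": 0, "wz": 0},
    {"x": -0.15, "y": 0, "z": 0, "wx": 0, "wy": 0, "wz": 0},
    {"x": -0.15, "y": 0, "z": 0, "wx": 0, "wy": 0, "wz": 0},
    {"x": -0.1, "y": 0, "z": 0, "wx": 0, "wy": 0, "wz": 0}
  ]
}}

```text
time: 16.43
ee_pos: [0.5324, 0.0211, 0.0355]
orientation: [0.0, 0.064, 0.998, 0.0]
force: [-2.6, 0.6, -0.7]
finger_gap: 0.0002
gripper_force: 1.3
```

```bash
python3 st.py
```

```text
16.4333 well mm [-88.2  -0.6  35.5] F well [-2.6  0.3 -0.7] yaw 172.71 [ 0.62  0.76 -0.92  1.96  0.82  0.85  0.68]
```

Push is steady at about 3 N, from the lid's weight alone. I'll go on in small steps.

{"name": "step_arm", "arguments": {
  "steps": [
    {"x": -0.1, "y": 0, "z": 0, "wx": 0, "wy": 0, "wz": 0},
    {"x": -0.1, "y": 0, "z": 0, "wx": 0, "wy": 0, "wz": 0},
    {"x": -0.1, "y": 0, "z": 0, "wx": 0, "wy": 0, "wz": 0},
    {"x": -0.1, "y": 0, "z": 0, "wx": 0, "wy": 0, "wz": 0},
    {"x": -0.1, "y": 0, "z": 0, "wx": 0, "wy": 0, "wz": 0}
  ]
}}

```text
time: 16.85
ee_pos: [0.5372, 0.0204, 0.0355]
orientation: [0.0, 0.063, 0.998, 0.0]
force: [-2.0, 0.3, -2.1]
finger_gap: 0.0003
gripper_force: 1.2
```

{"name": "step_arm", "arguments": {
  "steps": [
    {"x": -0.05, "y": 0, "z": 0, "wx": 0, "wy": 0, "wz": 0},
    {"x": -0.05, "y": 0, "z": 0, "wx": 0, "wy": 0, "wz": 0},
    {"x": -0.05, "y": 0, "z": 0, "wx": 0, "wy": 0, "wz": 0},
    {"x": -0.05, "y": 0, "z": 0, "wx": 0, "wy": 0, "wz": 0},
    {"x": -0.05, "y": 0, "z": 0, "wx": 0, "wy": 0, "wz": 0}
  ]
}}

```text
time: 17.27
ee_pos: [0.5396, 0.0201, 0.0355]
orientation: [0.0, 0.063, 0.998, -0.0]
force: [-2.9, -0.2, -1.9]
finger_gap: -0.0003
gripper_force: 1.2
```

{"name": "step_arm", "arguments": {
  "steps": [
    {"x": -0.04, "y": 0, "z": 0.02, "wx": 0, "wy": 0, "wz": 0},
    {"x": -0.04, "y": 0, "z": 0, "wx": 0, "wy": 0, "wz": 0},
    {"x": -0.04, "y": 0, "z": 0, "wx": 0, "wy": 0, "wz": 0},
    {"x": -0.04, "y": 0, "z": 0, "wx": 0, "wy": 0, "wz": 0},
    {"x": -0.04, "y": 0, "z": 0, "wx": 0, "wy": 0, "wz": 0}
  ]
}}

```text
time: 17.68
ee_pos: [0.5416, 0.0199, 0.0353]
orientation: [0.0, 0.063, 0.998, -0.0]
force: [-2.5, 0.3, -1.6]
finger_gap: 0.0001
gripper_force: 1.2
```

{"name": "step_arm", "arguments": {
  "steps": [
    {"x": -0.04, "y": 0, "z": 0.01, "wx": 0, "wy": 0, "wz": 0},
    {"x": -0.04, "y": 0, "z": 0, "wx": 0, "wy": 0, "wz": 0},
    {"x": -0.04, "y": 0, "z": 0, "wx": 0, "wy": 0, "wz": 0},
    {"x": -0.04, "y": 0, "z": 0, "wx": 0, "wy": 0, "wz": 0},
    {"x": -0.04, "y": 0, "z": 0, "wx": 0, "wy": 0, "wz": 0}
  ]
}}

```text
time: 18.1
ee_pos: [0.5436, 0.0196, 0.0352]
orientation: [0.0, 0.063, 0.998, -0.0]
force: [-2.5, -0.4, -2.0]
finger_gap: 0.0003
gripper_force: 1.2
```

{"name": "step_arm", "arguments": {
  "steps": [
    {"x": -0.04, "y": 0, "z": 0.01, "wx": 0, "wy": 0, "wz": 0},
    {"x": -0.04, "y": 0, "z": 0, "wx": 0, "wy": 0, "wz": 0},
    {"x": -0.04, "y": 0, "z": 0, "wx": 0, "wy": 0, "wz": 0},
    {"x": -0.04, "y": 0, "z": 0, "wx": 0, "wy": 0, "wz": 0},
    {"x": -0.04, "y": 0, "z": 0, "wx": 0, "wy": 0, "wz": 0}
  ]
}}

```text
time: 18.52
ee_pos: [0.5456, 0.0194, 0.0351]
orientation: [0.0, 0.063, 0.998, -0.0]
force: [-2.7, -0.0, -1.4]
finger_gap: -0.0002
gripper_force: 1.2
```

{"name": "step_arm", "arguments": {
  "steps": [
    {"x": -0.04, "y": 0, "z": 0.01, "wx": 0, "wy": 0, "wz": 0},
    {"x": -0.04, "y": 0, "z": 0, "wx": 0, "wy": 0, "wz": 0},
    {"x": -0.04, "y": 0, "z": 0, "wx": 0, "wy": 0, "wz": 0},
    {"x": -0.04, "y": 0, "z": 0, "wx": 0, "wy": 0, "wz": 0},
    {"x": -0.04, "y": 0, "z": 0, "wx": 0, "wy": 0, "wz": 0}
  ]
}}

```text
time: 18.93
ee_pos: [0.5474, 0.0191, 0.035]
orientation: [-0.0, 0.064, 0.998, -0.0]
force: [-3.3, 0.9, -2.7]
finger_gap: -0.0003
gripper_force: 1.5
```

{"name": "step_arm", "arguments": {
  "steps": [
    {"x": -0.03, "y": 0, "z": 0.02, "wx": 0, "wy": 0, "wz": 0},
    {"x": -0.03, "y": 0, "z": 0, "wx": 0, "wy": 0, "wz": 0},
    {"x": -0.03, "y": 0, "z": 0, "wx": 0, "wy": 0, "wz": 0},
    {"x": -0.03, "y": 0, "z": 0, "wx": 0, "wy": 0, "wz": 0},
    {"x": 0, "y": 0, "z": 0, "wx": 0, "wy": 0, "wz": 0}
  ]
}}

```text
time: 19.35
ee_pos: [0.5483, 0.0191, 0.0347]
orientation: [-0.0, 0.063, 0.998, -0.0]
force: [-3.9, 1.1, -1.1]
finger_gap: 0.0004
gripper_force: 2.1
```

{"name": "step_arm", "arguments": {
  "steps": [
    {"x": -0.03, "y": 0, "z": 0, "wx": 0, "wy": 0, "wz": 0},
    {"x": -0.03, "y": 0, "z": 0, "wx": 0, "wy": 0, "wz": 0},
    {"x": -0.03, "y": 0, "z": 0, "wx": 0, "wy": 0, "wz": 0},
    {"x": -0.03, "y": 0, "z": 0, "wx": 0, "wy": 0, "wz": 0},
    {"x": 0, "y": 0, "z": 0, "wx": 0, "wy": 0, "wz": 0}
  ]
}}

```text
time: 19.77
ee_pos: [0.5484, 0.0191, 0.0347]
orientation: [-0.001, 0.063, 0.998, -0.0]
force: [-7.7, 0.4, 2.6]
finger_gap: 0.0
gripper_force: 3.8
```

```bash
python3 st.py
```

```text
19.7667 well mm [-72.   -0.7  34.7] F well [-7.7 -0.5  2.6] yaw 172.75 [ 0.61  0.78 -0.92  1.92  0.82  0.87  0.7 ]
```

{"name": "step_arm", "arguments": {
  "steps": [
    {"x": -0.02, "y": 0, "z": -0.02, "wx": 0, "wy": 0, "wz": 0},
    {"x": -0.02, "y": 0, "z": -0.02, "wx": 0, "wy": 0, "wz": 0},
    {"x": -0.02, "y": 0, "z": -0.01, "wx": 0, "wy": 0, "wz": 0},
    {"x": -0.02, "y": 0, "z": 0, "wx": 0, "wy": 0, "wz": 0},
    {"x": 0, "y": 0, "z": 0, "wx": 0, "wy": 0, "wz": 0}
  ]
}}

```text
time: 20.18
ee_pos: [0.5486, 0.019, 0.0347]
orientation: [-0.002, 0.063, 0.998, -0.0]
force: [-7.1, 1.7, -0.2]
finger_gap: -0.0002
gripper_force: 4.0
```

```bash
python3 st.py
```

```text
20.1833 well mm [-71.9  -0.7  34.7] F well [-7.3  0.8 -0.2] yaw 172.76 [ 0.61  0.78 -0.92  1.92  0.82  0.87  0.7 ]
```

{"name": "step_arm", "arguments": {
  "steps": [
    {"x": -0.02, "y": 0, "z": -0.01, "wx": 0, "wy": 0, "wz": 0},
    {"x": -0.02, "y": 0, "z": -0.01, "wx": 0, "wy": 0, "wz": 0},
    {"x": -0.02, "y": 0, "z": 0, "wx": 0, "wy": 0, "wz": 0},
    {"x": -0.02, "y": 0, "z": 0, "wx": 0, "wy": 0, "wz": 0},
    {"x": 0, "y": 0, "z": 0, "wx": 0, "wy": 0, "wz": 0}
  ]
}}

```text
time: 20.6
ee_pos: [0.5487, 0.019, 0.0348]
orientation: [-0.002, 0.063, 0.998, -0.0]
force: [-8.5, 1.4, -0.1]
finger_gap: -0.0001
gripper_force: 4.7
```

```bash
python3 st.py
```

```text
20.6 well mm [-71.8  -0.7  34.8] F well [-8.6  0.3 -0.1] yaw 172.76 [ 0.61  0.78 -0.92  1.92  0.82  0.87  0.7 ]
```

{"name": "step_arm", "arguments": {
  "steps": [
    {"x": -0.03, "y": 0, "z": -0.01, "wx": 0, "wy": 0, "wz": 0},
    {"x": -0.03, "y": 0, "z": -0.01, "wx": 0, "wy": 0, "wz": 0},
    {"x": -0.03, "y": 0, "z": -0.01, "wx": 0, "wy": 0, "wz": 0},
    {"x": -0.03, "y": 0, "z": 0, "wx": 0, "wy": 0, "wz": 0},
    {"x": 0, "y": 0, "z": 0, "wx": 0, "wy": 0, "wz": 0}
  ]
}}

```text
time: 21.02
ee_pos: [0.5488, 0.019, 0.0348]
orientation: [-0.003, 0.063, 0.998, -0.001]
force: [-11.0, 1.6, 1.1]
finger_gap: 0.0002
gripper_force: 5.9
```

```bash
python3 st.py
```

```text
21.0167 well mm [-71.7  -0.7  34.8] F well [-11.1   0.2   1.1] yaw 172.78 [ 0.6   0.79 -0.92  1.92  0.82  0.88  0.7 ]
```

{"name": "step_arm", "arguments": {
  "steps": [
    {"x": -0.02, "y": 0, "z": -0.02, "wx": 0, "wy": 0, "wz": 0},
    {"x": -0.02, "y": 0, "z": -0.01, "wx": 0, "wy": 0, "wz": 0},
    {"x": -0.02, "y": 0, "z": 0, "wx": 0, "wy": 0, "wz": 0},
    {"x": 0, "y": 0, "z": 0, "wx": 0, "wy": 0, "wz": 0},
    {"x": 0, "y": 0, "z": 0, "wx": 0, "wy": 0, "wz": 0}
  ]
}}

```text
time: 21.43
ee_pos: [0.5489, 0.0189, 0.0348]
orientation: [-0.004, 0.063, 0.998, -0.001]
force: [-11.7, 1.7, -0.6]
finger_gap: -0.0001
gripper_force: 6.1
```

{"name": "step_arm", "arguments": {
  "steps": [
    {"x": 0, "y": 0, "z": 0, "wx": 0, "wy": 0, "wz": 0},
    {"x": 0, "y": 0, "z": 0, "wx": 0, "wy": 0, "wz": 0},
    {"x": 0, "y": 0, "z": 0, "wx": 0, "wy": 0, "wz": 0},
    {"x": 0, "y": 0, "z": 0, "wx": 0, "wy": 0, "wz": 0},
    {"x": 0, "y": 0, "z": 0, "wx": 0, "wy": 0, "wz": 0}
  ]
}}

```text
time: 21.85
ee_pos: [0.5489, 0.0189, 0.0348]
orientation: [-0.004, 0.063, 0.998, -0.001]
force: [-11.9, 2.1, -0.0]
finger_gap: -0.0002
gripper_force: 6.1
```

```bash
python3 st.py
```

```text
21.85 well mm [-71.6  -0.7  34.8] F well [-12.    0.6  -0. ] yaw 172.79 [ 0.6   0.79 -0.92  1.92  0.82  0.88  0.7 ]
```

The push is 11.9 N with no down-force, which is on target. I'll back off straight, then go up and clear.

{"name": "step_arm", "arguments": {
  "steps": [
    {"x": 0.1, "y": 0, "z": 0, "wx": 0, "wy": 0, "wz": 0},
    {"x": 0.2, "y": 0, "z": 0, "wx": 0, "wy": 0, "wz": 0},
    {"x": 0.5, "y": 0, "z": 0, "wx": 0, "wy": 0, "wz": 0},
    {"x": 1, "y": 0, "z": 0, "wx": 0, "wy": 0, "wz": 0},
    {"x": 2, "y": 0, "z": 0, "wx": 0, "wy": 0, "wz": 0}
  ]
}}

```text
time: 22.27
ee_pos: [0.5187, 0.0233, 0.0372]
orientation: [0.003, 0.064, 0.998, 0.001]
force: [0.3, 0.4, 0.7]
finger_gap: -0.0
gripper_force: 0.0
```

{"name": "step_arm", "arguments": {
  "steps": [
    {"x": 2, "y": 0, "z": 0, "wx": 0, "wy": 0, "wz": 0},
    {"x": 1, "y": 0, "z": -3, "wx": 0, "wy": 0, "wz": 0},
    {"x": 0, "y": 0, "z": -4, "wx": 0, "wy": 0, "wz": 0},
    {"x": 0, "y": 0, "z": -4, "wx": 0, "wy": 0, "wz": 0},
    {"x": 0, "y": 0, "z": -4, "wx": 0, "wy": 0, "wz": 0}
  ]
}}

```text
time: 22.68
ee_pos: [0.4857, 0.0274, 0.1881]
orientation: [0.001, 0.063, 0.998, -0.0]
force: [2.4, -1.5, -0.0]
finger_gap: -0.0002
gripper_force: 0.0
```

{"name": "step_arm", "arguments": {
  "steps": [
    {"x": 0, "y": -4, "z": 0, "wx": 0, "wy": 0, "wz": 0},
    {"x": 0, "y": -4, "z": 0, "wx": 0, "wy": 0, "wz": 0},
    {"x": 0, "y": -4, "z": 0, "wx": 0, "wy": 0, "wz": 0},
    {"x": 0, "y": 0, "z": 0, "wx": 0, "wy": 0, "wz": 0},
    {"x": 0, "y": 0, "z": 0, "wx": 0, "wy": 0, "wz": 0}
  ]
}}

```text
time: 23.1
ee_pos: [0.4707, -0.0955, 0.1864]
orientation: [0.001, 0.067, 0.998, -0.001]
force: [0.4, 0.8, -0.2]
finger_gap: -0.0003
gripper_force: 0.0
```

```bash
python3 st.py; python3 - <<'E'
from h import *
b=manip.capture("scene");t=manip.capture("top")
cv2.imwrite("pics/c7.png",np.hstack([cv2.resize(b[160:240,230:310],(400,400),interpolation=cv2.INTER_CUBIC),cv2.resize(t[110:240,170:300],(400,400),interpolation=cv2.INTER_CUBIC)]))
E
```

```text
23.1 well mm [-135.  -123.9  186.4] F well [ 0.3  0.8 -0.2] yaw 172.32 [ 1.13  0.49 -1.22  2.    0.55  1.03  1.09]
```

View pics/c7.png

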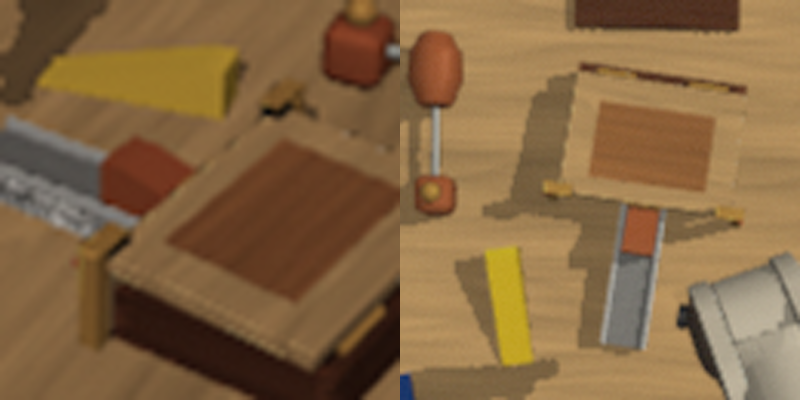

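The wedge stands in the runner under the lid, which has risen to the catch arms (left crop, near (110,240)). The yellow look-alike and the other things are undisturbed, and the gripper is clear.

```bash
python3 -c "
from bench import manip
print(manip.sign_off())"
```

```text
the job is handed in; nothing more can be done
None
```

I handed the job in with the cedar wedge holding the lid up against the catch pads by itself. The final push was about 12 N with no down-force, the gripper stayed off the lid, and in the last pictures nothing else near the well had moved; the sign-off gave no verdict.

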